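# Turn a blind spacer hole-up by way of the turning nest

## Task

The tall square plastic spacer stands on the bench with its blind hole hidden underneath. Lay it on its side in the pocket of the turning nest, bedded down flat and square, and let go of it there; then take a fresh grip, lift it well clear of everything (its middle about 20 cm above the bench) and turn it the rest of the way, so that the hole looks straight up. Finish while still holding it there, still and hole-up, and leave the other things on the bench where they are.

Things in the scene. Friction and masses are not known exactly. Their poses are not given: they have to be found in the camera images.
- spacer_center (a point): Centre of the spacer: a loose square block of plain white plastic, 46 x 46 mm in section (point x, y), 60 mm long (point z), 0.11 to 0.23 kg. It starts standing on end on the bench, point z up, at any yaw. The lower (-z) end has a central blind hole, 23 mm wide, 32 mm deep; the upper (+z) end is plain. Hole-up means point z pointing straight down.
- nest_floor (a point): Centre of the nest's pocket floor, 20 mm above the bench; z up, y along the pocket. Pocket 65 mm (y) by 51 mm (x); walls 5 mm upright, then 6 mm higher sloping 4 mm outwards. It takes the spacer lying with its length along y, either way round, centre 23 mm above the floor. Both long sides are open for fingers over the middle 44 mm, down to the base plate; floor pad 36 mm wide.
- nest: The turning nest, an aluminium fixture fixed to the bench; origin under its centre, axes as the pocket's. Base plate 100 mm (x) by 116 mm (y), 6 mm thick; the walls of the pocket reach 31 mm above the bench: end walls 70 mm wide (x) and 8 mm thick, outside faces at y = 40.5 and -40.5 mm, and corner cheeks out to x = 35 and -35 mm.
- stub_center (a point): Bystander between spacer and nest: centre of a loose low solid block of the same plastic, 46 x 46 x 22 mm. To be left alone.
- driver: Bystander: loose screwdriver 160 mm long lying on the bench; origin on its underside. To be left alone.
- wrench: Bystander: loose wrench 130 mm long lying on the bench; origin on its underside. To be left alone.
- tin: Bystander: loose flat round tin, 60 mm wide, 20 mm high; origin on its underside. To be left alone.
- lens: Bystander: loose upright microscope lens, 36 mm wide, 48 mm high; origin on its underside. To be left alone.
- dish: Bystander: loose low white dish, 80 mm wide, 18 mm high; origin on its underside. To be left alone.
- vial: Bystander: loose upright amber vial, 32 mm wide, 60 mm high; origin on its underside. To be left alone.
Things that resemble listed ones, but are neither listed nor needed, are in the scene too. Leave any blue look-alike of the part that bears spacer_center alone. Of the things that look like the nest, take the one that is farthest to the robot's right at the start.

How it is judged:
On the way:
1. the spacer lies on its side bedded flat and square on the pocket floor, and is let go (x of spacer_center in the frame of nest_floor between -0.0045 and 0.0045 m and y of spacer_center in the frame of nest_floor between -0.0045 and 0.0045 m and z of spacer_center in the frame of nest_floor between 0.021 and 0.025 m and angle between the z axis of spacer_center and the y axis of nest_floor, either way round below 0.12 rad and angle between spacer_center's own z axis and vertical between 1.52 and 1.62 rad and contact force between the fingers and spacer below 0.1 N and linear speed of spacer below 0.02 m/s), for 0.2 s.
At the end, for the whole second after the job is handed in: The spacer is held between the fingers (contact over 2 N), its centre more than 15 cm above the bench, the hole within about 12.5 degrees of straight up, touching neither the nest nor the stub, and still (under 3 cm/s and 0.3 rad/s) (angle between spacer_center's own z axis and vertical above 2.92 rad and height (world z) of spacer_center above 0.15 m and contact force between the fingers and spacer above 2 N and contact force between spacer and nest below 0.1 N and contact force between spacer and stub below 0.1 N and linear speed of spacer below 0.03 m/s and angular speed of spacer below 0.3 rad/s); the arm keeps its last pose, push and grip.
It fails at once if another thing on the bench is shifted by more than 2 cm (distance of any of stub, driver, wrench, tin, lens, dish, vial from where it was at the start of the episode above 0.02 m).
It also fails if it takes over 54 s, if anything falls off the work surface, if the arm or the gripper's body presses on something with over 40 N, if the wrist force passes 120 N, or if a joint passes its speed limit or range.

## Robot

A 6-joint arm with a two-finger parallel gripper is mounted at the origin on the work surface. World frame = base frame: x ahead of the robot, y to its left, z up, the work surface at z = 0. Lengths are in m, angles in rad, forces in N, time in s.
With the tool pointing down it reaches from about 0.225 to 0.875 m from the base axis. Payload 3.4 kg.
Tool frame: the origin (TCP) lies on the centre line of the jaws, within the pads' length; the fingertips stand 19 mm ahead of it and the grasp point (between the pads) is the TCP (nose_length is the distance from the TCP to the fingertips, in m); z points along the fingers, y is the direction in which the jaws open and shut (so a half turn about z gives the same grasp; the last joint's range is limited). The gripper opens to 85 mm and grips with 20 to 120 N. Pads are 22 mm wide; open, the fingers measure 114 mm over their backs; the gripper's body (76 mm by 85 mm) begins 54 mm behind the grasp point. The pads swing forward as they close: fully open they stand 13 mm farther back than shut.
Start: joints at [-1.334, 0.276, 1.505, -0, 1.361, -0.121], TCP at [0.201, -0.539, 0.25] pointing down, gripper open.
Joint ranges: [-2.89, 2.89], [-0.75, 2.08], [0.22, 2.7], [-1.18, 4.32], [0.11, 2.71], [-2.7, 2.7]. Speed limits (rad/s): [2.57, 2.57, 3.14, 3.14, 3.14, 3.14].

## Interface

Orientations are given as a unit quaternion [w, x, y, z].
In Python, from rig import * gives the robot as it stands.
- The arm moves only by the shell command python3 -m jog 'ROWS' [OPENING] [FORCE]. ROWS is JSON, one flat list of numbers, 6 for each row, row after row: the shift along the tool's x, y, z in mm, then the turn, a rotation vector about the tool's x, y, z in degrees. In form: [tx, ty, tz, wx, wy, wz, tx, ty, tz, wx, wy, wz, ...]. A call has 1 to 10 rows; each row is the pose to reach, as a shift and turn from the pose commanded when the call began, along the tool's axes at that moment; what a row does not reach only later rows make up. A row lasts 1/8 s, in which the tool goes at most 62.5 mm and 10.7 degrees, less where a joint would pass 70% of its speed; a pose out of reach is approached as far as the arm can. A call with a gripper value outside its range is refused whole. OPENING is the closure, from 0 (fully open) to 1 (shut), set as the call begins (- or left out, the last holds). The fingers move at their own pace and stop on an object; FORCE is the grip in N (left out, the last holds). Time passes only in rows, so rows that repeat a pose let the fingers close. It gives the time, the measured TCP pose, the force and the opening at its end, in the units of the state.
- get_state(): the state, without advancing time (a new reading comes with each control period).
- get_image(name): name is "scene" or "top" or "wrist"; returns a dict with "frame" (420x560x3 uint8, red, green, blue), "camera_matrix" (3x3 intrinsics, pixels), "rvec" (rotation vector, rad) and "tvec" (3), from world to camera coordinates, as OpenCV has them. Camera axes: x right, y down, z forward; pixel columns grow to the right and rows downward; lengths in m; the calibration is good to about 2 mm. A picture is of the moment at which its call begins. There is no depth.
- sign_off(): hands the job in, once; it reports no verdict.
The state is a dict: "clock": time; "qpos": joint angles; "qd": joint speeds; "effort": joint torques, N m; "position": TCP position; "ee_rot": TCP orientation; "contact_force": force on the tool from outside, world axes, zero at the start; "moment": the same for the moment, N m; "width": finger opening in m.
Only numpy, scipy, OpenCV 4.12 (cv2) and the standard library are available. Lean on these libraries where they do the work, as an engineer would, in place of code of your own. Each camera call takes 0.05 s, during which the arm holds its last target.

## Working session

There is one attempt and no reset: what is moved stays moved. The work goes in short steps, Python scripts to look and compute and a shell command to move; the robot and the scene stay as the last step left them, time stands still between calls to the robot, and variables do not carry over. Pictures are saved under pics/ and viewed, and the job is handed in when it is done.

```bash
mkdir -p pics; ls
cat > h.py <<'E'
from rig import *
import numpy as np, cv2
def save(n,f): cv2.imwrite('pics/'+n+'.png',cv2.cvtColor(f,cv2.COLOR_RGB2BGR))
def ray(im,uv,z):
    R,_=cv2.Rodrigues(np.array(im['rvec'],float)); K=np.array(im['camera_matrix']); t=np.array(im['tvec'],float).ravel()
    c=-R.T@t; uv=np.atleast_2d(uv).astype(float)
    d=(np.linalg.inv(K)@np.c_[uv,np.ones(len(uv))].T).T@R
    return c+d*((z-c[2])/d[:,2:3])
def proj(im,P):
    return cv2.projectPoints(np.atleast_2d(np.array(P,float)),np.array(im['rvec'],float),np.array(im['tvec'],float),np.array(im['camera_matrix'],float),None)[0][:,0]
E
python3 - <<'E'
from h import *
import pickle
for n in('scene','top','wrist'):
    im=get_image(n);save(n+'0',im['frame']);pickle.dump(im,open(n+'0.pkl','wb'))
print(get_state())
E
```

```text
pics
{'clock': 0.15, 'qpos': array([-1.33398659e+00,  2.76471492e-01,  1.50586049e+00, -2.50315845e-05,
        1.36067657e+00, -1.21007171e-01]), 'qd': array([-0.00166952, -0.00238201, -0.00456571, -0.00257288,  0.00026023,
       -0.00046589]), 'effort': array([ 1.58047311e-03, -4.17143977e+01, -2.46033168e+01, -1.32571668e-04,
        7.66980724e-03, -1.30965813e-05]), 'position': array([ 0.20127866, -0.53822808,  0.24961874]), 'ee_rot': array([-7.06053755e-04,  9.84037813e-01,  1.77958087e-01, -5.31863760e-05]), 'contact_force': array([-0.49791398,  0.07519007,  1.19934759]), 'moment': array([0.0031034 , 0.01529378, 0.00789925]), 'width': 0.08531850297498393}
```

View pics/scene0.png

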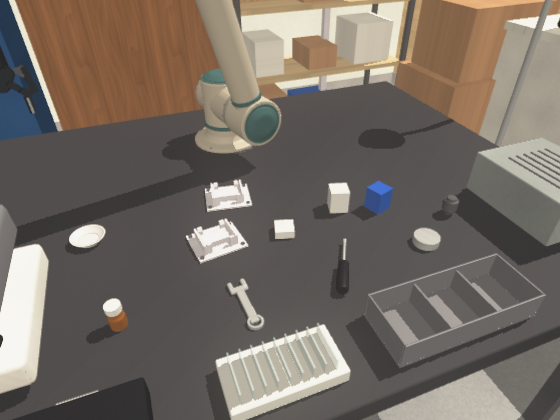

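View pics/top0.png

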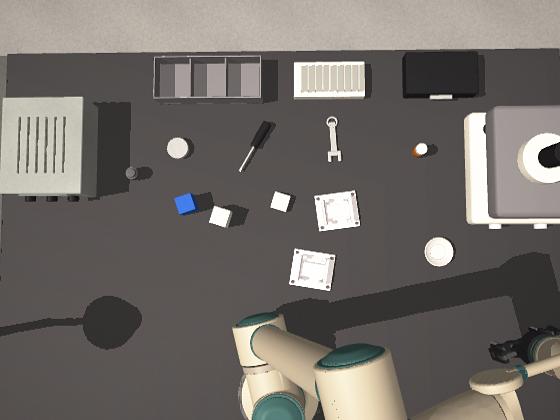

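View pics/wrist0.png

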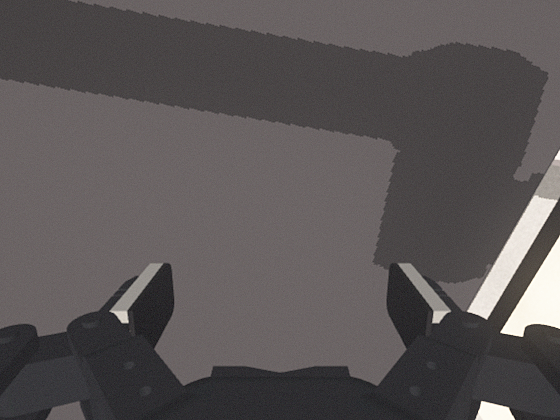

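The candidates are as follows:
- **Spacer:** the white tall block at top (221,216), scene (339,198). Its look-alikes are the blue block at top (186,204) and the low stub at top (282,201).
- **Nest:** one at top (337,211), another at top (312,270). I take (337,211), pending a check of y.

Next I measure both and make a crop.

Run:
```python
from h import *
import pickle
T=pickle.load(open('top0.pkl','rb'));S=pickle.load(open('scene0.pkl','rb'))
for n,im in(('top',T),('scene',S)):
    R,_=cv2.Rodrigues(np.array(im['rvec'],float));print(n,'cam',-R.T@np.ravel(im['tvec']),im['camera_matrix'][0])
f=T['frame']
for nm,uv,z in(('nestA',(337,211),.02),('nestB',(312,270),.02),('spacer',(221,216),.06),('stub',(282,201),.022),('blue',(186,204),.06),('lens',(132,173),.048),('tin',(178,148),.02),('driver',(250,150),.01),('wrench',(334,140),0)):
    print(nm,ray(T,uv,z).round(3))
c=np.hstack([cv2.resize(f[180:300,170:290],(396,396),interpolation=cv2.INTER_CUBIC),cv2.resize(f[180:300,270:390],(396,396),interpolation=cv2.INTER_CUBIC)])
save('crop_top',c)
f=S['frame']
save('crop_scene',cv2.resize(f[160:280,180:420],(800,400),interpolation=cv2.INTER_CUBIC))
```

```text
top cam [ 0.41835525 -0.03295567  1.46378645] [518.59162068   0.         278.48430525]
scene cam [ 1.22941733 -0.27122239  0.62352652] [404.8960378    0.         280.71496946]
nestA [[ 0.507 -0.16   0.02 ]]
nestB [[ 0.344 -0.09   0.02 ]]
spacer [[0.491 0.158 0.06 ]]
stub [[ 0.535 -0.007  0.022]]
blue [[0.524 0.254 0.06 ]]
lens [[0.612 0.408 0.048]]
tin [[0.686 0.287 0.02 ]]
driver [[0.681 0.084 0.01 ]]
wrench [[ 0.711 -0.155  0.   ]]
```

View pics/crop_top.png

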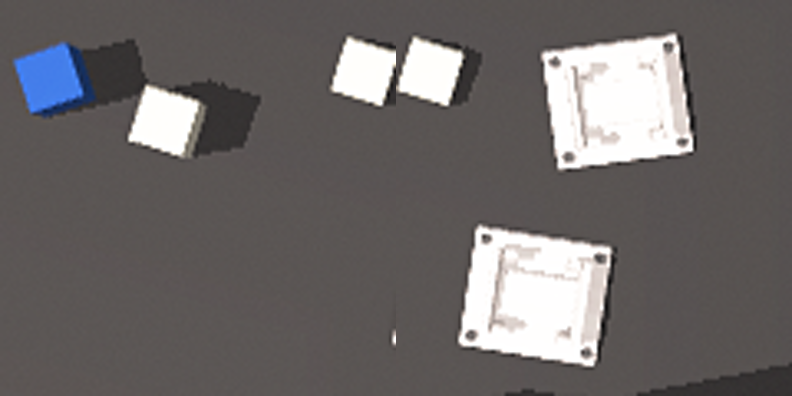

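View pics/crop_scene.png

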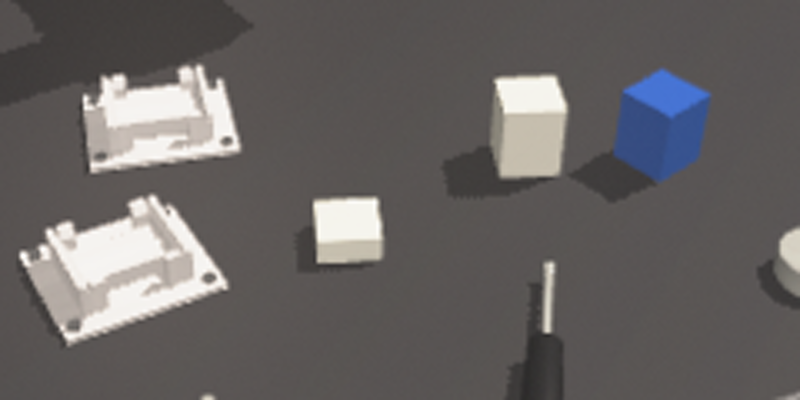

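Nest A (y = -0.16) is farther to the robot's right than B (y = -0.09), so A is the target. The crops show the tall white spacer at crop (165,120), the low stub at (365,70) and nest A at (618,100). I'll measure outlines next.

```bash
cat >> h.py <<'E'
def quads(im,box,thr,z,lo=None,epsmin=20):
    u0,v0,u1,v1=box
    f=im['frame'][v0:v1,u0:u1].astype(int)
    m=((f.min(2)>thr)&(f.max(2)-f.min(2)<45)).astype(np.uint8)
    cs,_=cv2.findContours(m,cv2.RETR_EXTERNAL,cv2.CHAIN_APPROX_NONE)
    c=max(cs,key=cv2.contourArea)
    p=c[:,0].astype(float)+[u0,v0]
    P=ray(im,p,z)[:,:2]
    r=cv2.minAreaRect((P*1000).astype(np.float32))
    return r,cv2.contourArea(c)
E
python3 - <<'E'
from h import *
import pickle
T=pickle.load(open('top0.pkl','rb'))
print(T['frame'][206:228,222].min(1), T['frame'][216,205:235].min(1))
for t in (150,200,225): print('spacer',t,quads(T,(207,200,240,232),t,.06), 'stub',quads(T,(268,185,298,216),t,.022)[0])
for t in (100,130,150): print('nest plate',t,quads(T,(305,180,370,240),t,.006)[0])
E
```

```text
[ 76  58 176 255 254 252 251 251 251 251 252 251 252 251 252 252 252 252
 253 255 234  73] [ 83  84  84  84  77  92 255 255 252 252 251 252 252 251 252 252 252 252
 252 252 252 252 255 238 105 116  98  47  49  50]
spacer 150 (((491.3446960449219, 163.23965454101562), (46.61007308959961, 47.14078140258789), 72.89122772216797), 266.5) stub ((534.615478515625, -1.2329235076904297), (45.91009521484375, 46.95539855957031), 71.59466552734375)
spacer 200 (((490.4310607910156, 163.15191650390625), (44.99006271362305, 46.17781448364258), 71.9303207397461), 252.5) stub ((533.754150390625, -0.9664955139160156), (44.179771423339844, 45.093727111816406), 71.59263610839844)
spacer 225 (((490.4310607910156, 163.15191650390625), (44.99006271362305, 46.17781448364258), 71.9303207397461), 252.0) stub ((533.95654296875, -1.0555992126464844), (44.38172149658203, 44.45762634277344), 73.13677215576172)
nest plate 100 ((509.66632080078125, -160.04920959472656), (102.79754638671875, 116.64610290527344), 7.614127159118652)
nest plate 130 ((509.4668884277344, -160.09506225585938), (102.21208953857422, 116.50335693359375), 7.5126423835754395)
nest plate 150 ((509.3641662597656, -160.25274658203125), (101.40766143798828, 116.08411407470703), 7.621434211730957)
```

```bash
cat >> h.py <<'E'
from scipy.spatial.transform import Rotation as Ro
def cur():
    s=get_state(); q=s['ee_rot']; return np.array(s['position']),Ro.from_quat([q[1],q[2],q[3],q[0]]),s
def tgt(al,t):
    a=np.radians(al); y=np.array([np.cos(a),np.sin(a),0]); z=np.array([0,0,-1.]); x=np.cross(y,z)
    return Ro.from_matrix(np.c_[x,y,z])*Ro.from_euler('y',t,degrees=True)
def row(p,al,t):
    P,R,s=cur(); G=tgt(al,t)
    sh=R.inv().apply(np.array(p)-P)*1000; w=np.degrees((R.inv()*G).as_rotvec())
    n=max(np.linalg.norm(sh)/62.5,np.linalg.norm(w)/10.7)
    print('row',sh.round(1).tolist(),w.round(1).tolist(),'min rows %.1f'%n)
def st():
    P,R,s=cur(); print('t',round(s['clock'],2),'p',P.round(4),'q',np.array(s['qpos']).round(2),'F',np.array(s['contact_force']).round(1),'w',round(s['width'],4))
    a=R.as_matrix(); print('tool y az',np.degrees(np.arctan2(a[1,1],a[0,1])).round(2),'y elev',a[2,1].round(3),'tilt',np.degrees(np.arctan2(np.hypot(a[0,2],a[1,2])*np.sign(a[1,2]),-a[2,2])).round(2))
E
python3 -c "
from h import *
st();row((.50,-.19,.25),7.6,0)"
```

```text
t 0.15 p [ 0.2013 -0.5382  0.2496] q [-1.33  0.28  1.51 -0.    1.36 -0.12] F [-0.5  0.1  1.2] w 0.0853
tool y az -69.5 y elev -0.001 tilt 0.08
row [401.8, -221.5, -0.0] [-0.1, -0.1, -77.1] min rows 7.3
```

```bash
python3 -m jog '[402,-221,0,0,0,-77,402,-221,0,0,0,-77,402,-221,0,0,0,-77,402,-221,0,0,0,-77,402,-221,0,0,0,-77,402,-221,0,0,0,-77,402,-221,0,0,0,-77,402,-221,0,0,0,-77,402,-221,0,0,0,-77,402,-221,0,0,0,-77]'
python3 - <<'E'
from h import *
import pickle
st();im=get_image('wrist');save('wrist1',im['frame']);pickle.dump(im,open('w1.pkl','wb'))
R,_=cv2.Rodrigues(np.array(im['rvec'],float));print(-R.T@np.ravel(im['tvec']),R[2])
E
```

```text
clock: 1.4
position: [0.4999, -0.1913, 0.25]
ee_rot: [-0.0, 0.66, 0.752, -0.0]
contact_force: [0.3, 0.2, -0.3]
width: 0.0853
t 1.4 p [ 0.4999 -0.1913  0.25  ] q [-0.49  0.22  1.59 -0.    1.34 -0.63] F [ 0.3  0.2 -0.3] w 0.0853
tool y az 7.47 y elev -0.001 tilt -0.06
[ 0.49084505 -0.12501413  0.37398797] [ 0.0333317  -0.26248408 -0.96436046]
```

View pics/wrist1.png

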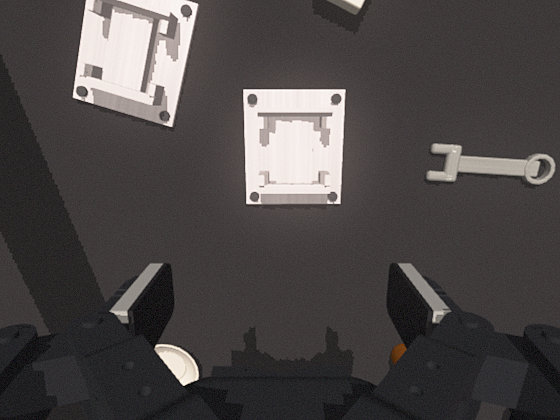

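The wrist view shows the chosen nest square at (294,147), with the second nest at (135,60) and the wrench at (490,165). Now I measure the plate's outline.

Run:
```python
from h import *
import pickle
im=pickle.load(open('w1.pkl','rb'))
for t in (90,110,130): print(t,quads(im,(230,80,360,215),t,.006)[0])
# fiducial holes: dark spots in plate
f=im['frame'];
for c in ((252,99),(336,99),(254,197),(333,197)):
    w=f[c[1]-9:c[1]+10,c[0]-9:c[0]+10].min(2).astype(float); 
    m=(w<120).astype(np.uint8); n,l,s,cc=cv2.connectedComponentsWithStats(m)
    k=l[9,9]; u=cc[k]+np.array(c)-9; print(u,s[k,4],ray(im,u,.006).round(4))
save('nest1',cv2.resize(f[80:215,230:360],None,fx=4,fy=4,interpolation=cv2.INTER_CUBIC))
row((.470,.03,.30),-18,0)
```

```text
90 ((509.0613708496094, -161.31683349609375), (100.64122009277344, 116.14159393310547), 7.587890148162842)
110 ((508.96630859375, -160.8273468017578), (100.6470947265625, 114.98685455322266), 7.496153831481934)
130 ((508.9495544433594, -160.82955932617188), (100.29808044433594, 114.98685455322266), 7.496153831481934)
[251.81578947  98.65789474] 76 [[ 0.4616 -0.1182  0.006 ]]
[335.83116883  98.51948052] 77 [[ 0.5435 -0.1073  0.006 ]]
[254.10606061 196.27272727] 66 [[ 0.4748 -0.2159  0.006 ]]
[332.02985075 196.23880597] 67 [[ 0.5564 -0.2051  0.006 ]]
row [223.6, -1.0, -49.9] [-0.0, 0.0, 25.4] min rows 3.7
```

View pics/nest1.png

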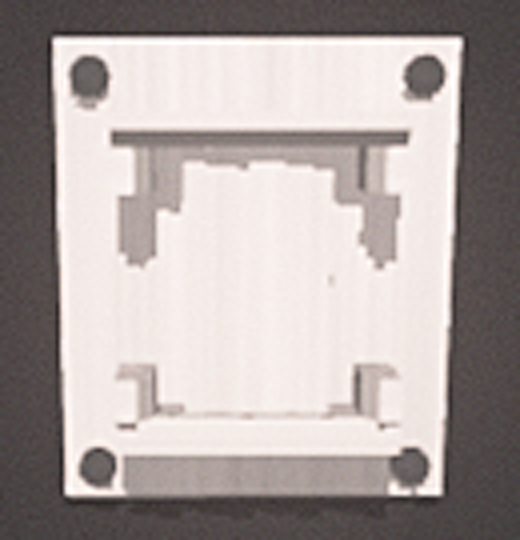

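The nest centre is (0.509, -0.161) with yaw 7.6°, and plate size, holes and top view all agree. Next I look at the spacer.

```bash
python3 -m jog '[224,-1,-50,0,0,25.5,224,-1,-50,0,0,25.5,224,-1,-50,0,0,25.5,224,-1,-50,0,0,25.5,224,-1,-50,0,0,25.5]'
python3 - <<'E'
from h import *
import pickle
st();im=get_image('wrist');save('wrist2',im['frame']);pickle.dump(im,open('w2.pkl','wb'))
print(proj(im,[[.491,.163,.06]]))
E
```

```text
clock: 2.08
position: [0.4697, 0.0326, 0.3015]
ee_rot: [0.0, 0.808, 0.589, 0.001]
contact_force: [0.8, -0.9, -1.3]
width: 0.0856
t 2.08 p [0.4697 0.0326 0.3015] q [-0.08  0.09  1.62  0.    1.43  0.23] F [ 0.8 -0.9 -1.3] w 0.0856
tool y az -17.85 y elev 0.002 tilt 0.13
[[258.95254279  39.4032207 ]]
```

View pics/wrist2.png

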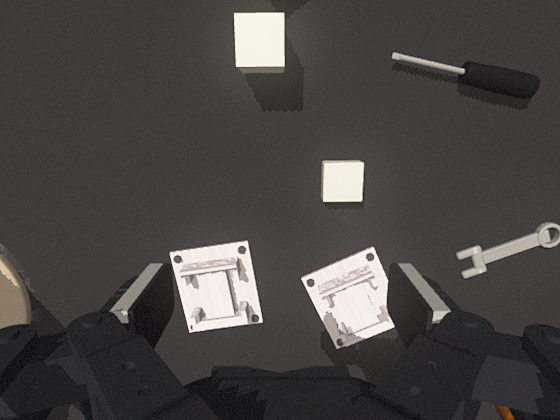

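The spacer's top face sits at (260,40), the stub at (343,181) and the driver at (465,75). I'll measure the spacer and prepare the tilted pre-grasp.

Run:
```python
from h import *
import pickle
im=pickle.load(open('w2.pkl','rb'))
print(im['frame'][5:80,260].min(1))
for t in (150,200,230): print(t,quads(im,(225,2,295,90),t,.06))
G=tgt(-18,45); c=np.array([.491,.163,.032]); d=G.as_matrix()[:,2]
print('pre',c-d*.1); row(c-d*.1,-18,45)
```

```text
[ 70  64  73  75  71  70  61 141 232 238 232 231 233 234 231 232 234 233
 232 234 232 231 232 233 231 231 233 233 233 233 234 232 232 231 232 230
 231 230 232 235 232 233 230 231 230 230 232 231 231 231 230 230 231 231
 233 233 229 230 230 235 232 174  88  94 104 101  98  89  62  54  54  62
  53  55  62]
150 (((491.0518798828125, 162.4638671875), (45.6539306640625, 46.642215728759766), 72.18416595458984), 2564.0)
200 (((490.6816711425781, 162.6114044189453), (45.677303314208984, 45.45018768310547), 72.28773498535156), 2510.5)
230 (((491.1452331542969, 162.8826904296875), (44.80509567260742, 44.73207473754883), 72.28776550292969), 2378.0)
pre [0.4691492  0.09575015 0.10271068]
row [61.4, -21.0, 198.1] [0.1, 45.0, 0.1] min rows 4.2
```

```bash
python3 -m jog '[61,-21,198,0,45,0,61,-21,198,0,45,0,61,-21,198,0,45,0,61,-21,198,0,45,0,61,-21,198,0,45,0,61,-21,198,0,45,0,61,-21,198,0,45,0]' 0 60
python3 - <<'E'
from h import *
st();im=get_image('wrist');save('wrist3',im['frame']);im=get_image('scene');save('scene3',im['frame'])
row((.491,.1627,.031),-17.9,45)
E
```

```text
clock: 3.0
position: [0.4697, 0.0943, 0.1025]
ee_rot: [-0.224, 0.748, 0.543, 0.309]
contact_force: [-0.4, 0.0, -0.2]
width: 0.0854
t 3.0 p [0.4697 0.0943 0.1025] q [-0.5   0.36  2.18  0.93  1.04 -0.86] F [-0.4  0.  -0.2] w 0.0854
tool y az -18.08 y elev 0.001 tilt 44.9
row [-0.8, -0.8, 101.0] [0.2, 0.1, 0.1] min rows 1.6
```

View pics/wrist3.png

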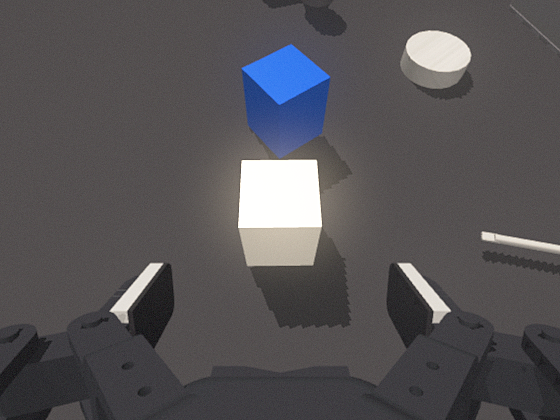

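View pics/scene3.png

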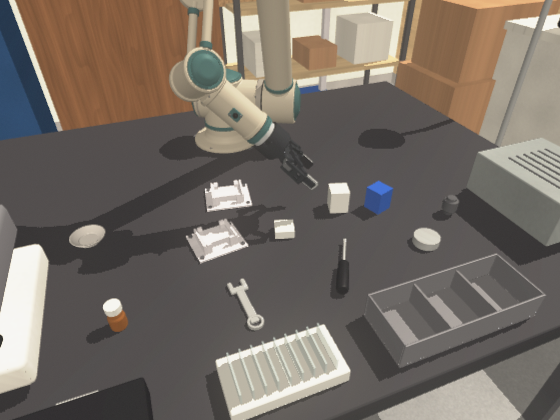

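The spacer is square between the open fingers at (280,210) and the way is clear. I'll advance in steps, then close.

```bash
python3 -m jog '[-1,-1,35,0,0,0,-1,-1,70,0,0,0,-1,-1,90,0,0,0,-1,-1,101,0,0,0,-1,-1,101,0,0,0]'
python3 -c "
from h import *
st();row((.491,.1627,.031),-17.9,45)"
python3 -m jog '[0,0,0,0,0,0,0,0,0,0,0,0,0,0,0,0,0,0,0,0,0,0,0,0,0,0,0,0,0,0,0,0,0,0,0,0]' 1 60
python3 -c "
from h import *
st();im=get_image('wrist');save('wrist4',im['frame'])"
```

```text
clock: 3.72
position: [0.4902, 0.1638, 0.0304]
ee_rot: [-0.225, 0.747, 0.544, 0.31]
contact_force: [0.9, -0.6, 0.3]
width: 0.0852
t 3.73 p [0.4902 0.1638 0.0304] q [-0.33  0.51  2.23  1.19  0.87 -1.04] F [ 0.9 -0.6  0.3] w 0.0852
tool y az -17.9 y elev 0.001 tilt 44.99
row [-0.2, 1.1, -1.0] [0.0, 0.0, 0.0] min rows 0.0
clock: 4.47
position: [0.4907, 0.1627, 0.0308]
ee_rot: [-0.224, 0.747, 0.543, 0.31]
contact_force: [-1.0, -4.2, 5.6]
width: 0.0451
t 4.47 p [0.4907 0.1627 0.0308] q [-0.33  0.51  2.23  1.19  0.87 -1.04] F [-1.  -4.2  5.6] w 0.0451
tool y az -18.06 y elev 0.001 tilt 45.03
```

View pics/wrist4.png

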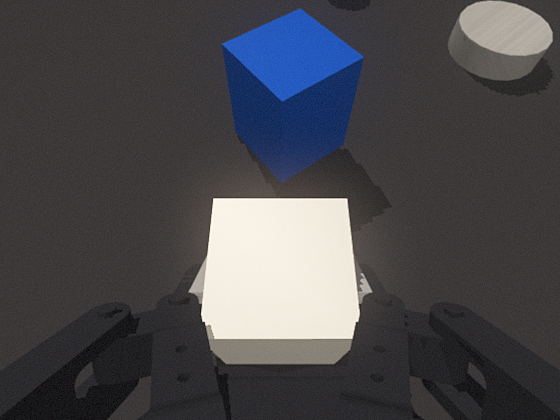

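The grip is good: width is 45 mm and the spacer is centred at (283,280). Joint 4 reached 1.19, so before turning I fit a small arm model to check the opposite tilt at the nest.

```bash
python3 -m jog '[40,0,-40,0,0,0,80,0,-80,0,0,0,100,0,-100,0,0,0,100,0,-100,0,0,0]'
cat > kin.py <<'E'
import numpy as np
from scipy.spatial.transform import Rotation as Ro
from scipy.optimize import least_squares
def fk(q,k,s4=1,s6=-1):
    d1,a1,L2,a3,L3,d6,a5=k
    A=Ro.from_euler('z',q[0]);p=A.apply([a1,0,d1]);A=A*Ro.from_euler('y',q[1]);p=p+A.apply([0,0,L2])
    A=A*Ro.from_euler('y',q[2]);p=p+A.apply([a3,0,L3]);A=A*Ro.from_euler('z',s4*q[3])*Ro.from_euler('y',q[4]);p=p+A.apply([a5,0,d6])
    return p,A*Ro.from_euler('z',s6*q[5])
E
python3 - <<'E'
from h import *
from kin import *
import json
st()
P,R,s=cur()
# check orientation convention on this state for sign options
for s4 in(1,-1):
  for s6 in(1,-1):
    A=fk(s['qpos'],[0]*7,s4,s6)[1]; print(s4,s6,(A.inv()*R).as_rotvec().round(3))
E
```

```text
clock: 5.03
position: [0.4907, 0.1627, 0.173]
ee_rot: [-0.223, 0.747, 0.544, 0.311]
contact_force: [0.2, -0.1, -2.6]
width: 0.045
t 5.03 p [0.4907 0.1627 0.173 ] q [-0.33  0.24  2.09  0.93  1.07 -0.6 ] F [ 0.2 -0.1 -2.6] w 0.045
tool y az -17.98 y elev 0.005 tilt 44.95
1 1 [-0.    -0.     1.571]
1 -1 [-0.    -0.     0.378]
-1 1 [-1.993  0.381  1.987]
-1 -1 [-1.201  1.201  1.174]
```

```bash
python3 - <<'E'
from h import *
from kin import *
P,R,s=cur()
D=[([-1.33398659e+00,2.76471492e-01,1.50586049e+00,0,1.36067657e+00,-.121],[.20127866,-.53822808,.24961874],5),
([-0.49,0.22,1.59,0,1.34,-.63],[.4999,-.1913,.25],1),([-.08,.09,1.62,0,1.43,.23],[.4697,.0326,.3015],1),
([-.5,.36,2.18,.93,1.04,-.86],[.4697,.0943,.1025],1),([-.33,.51,2.23,1.19,.87,-1.04],[.4907,.1627,.0308],1),(s['qpos'],P,5)]
f=lambda k:np.concatenate([w*(fk(q,k)[0]-p) for q,p,w in D]+[0.02*(k-k0)])
k0=np.array([.35,0,.4,0,.4,.2,0])
r=least_squares(f,k0);print(r.x.round(3),(f(r.x)[:18]*1000).round(1))
np.save('k.npy',r.x)
E
cat >> kin.py <<'E'
lo=np.array([-2.89,-.75,.22,-1.18,.11,-2.7]);hi=np.array([2.89,2.08,2.7,4.32,2.71,2.7])
def ik(p,R,k,lim=True):
    best=None
    for s in ([0,.3,1.9,.5,1,0],[0,.3,1.9,-.5,1,0],[-.5,.5,1.5,2.5,1,1],[.3,.5,1.5,0,1.2,-1]):
        def f(q):
            P,A=fk(q,k,1,1);A=A*Ro.from_euler('z',np.pi/2)
            return np.r_[(P-p)*5,(A.inv()*R).as_rotvec()]
        r=least_squares(f,s,bounds=(lo,hi) if lim else (-np.full(6,4.5),np.full(6,4.5)))
        if best is None or r.cost<best.cost-1e-9: best=r
    return best.x.round(2),best.cost
E
python3 - <<'E'
from h import *
from kin import *
k=np.load('k.npy')
for nm,p in(('place',(.509,-.161,.043)),('place hi',(.509,-.161,.15)),('mid',(.49,.0,.2)),('hold',(.5,-.1,.2))):
    for t in(45,30,0,-30,-45,-60):
        al=7.6
        for a in (al,al-180):
            print(nm,t,a,*ik(p,tgt(a,t),k), end=' | ')
        print()
E
```

```text
[ 0.197 -0.021  0.631  0.039  0.493  0.413  0.055] [-337.2  -81.7   -2.3  -33.2  -57.6   -4.8   -6.   -69.8    3.5  -14.2
    7.4   -7.4    4.5   12.   -10.3    1.8   -5.     6.1]
place 45 7.6 [-0.69  0.75  1.55  0.5   1.49 -1.04] 1.4372143824148627e-19 | place 45 -172.4 [ 0.32  0.53  2.05 -0.96  1.01 -2.24] 2.959644754756259e-24 | 
place 30 7.6 [-0.61  0.6   1.64  0.39  1.29 -0.93] 3.613867525535691e-27 | place 30 -172.4 [ 0.14  0.4   2.   -0.71  0.88 -2.64] 1.8476397344614815e-16 | 
place 0 7.6 [-0.31  0.38  1.83 -0.    0.93 -0.44] 1.0125095200129796e-29 | place 0 -172.4 [-0.31  0.38  1.83  0.    0.93  2.7 ] 9.178236540859875e-07 | 
place -30 7.6 [ 0.14  0.4   2.   -0.71  0.88  0.5 ] 4.478750085672517e-30 | place -30 -172.4 [-0.61  0.6   1.64  0.39  1.29  2.22] 5.2623755153066474e-20 | 
place -45 7.6 [ 0.32  0.53  2.05 -0.96  1.01  0.9 ] 1.719945737563244e-26 | place -45 -172.4 [-0.69  0.75  1.55  0.5   1.49  2.11] 2.138550631826421e-23 | 
place -60 7.6 [ 0.43  0.7   2.07 -1.1   1.19  1.19] 6.928183860561465e-22 | place -60 -172.4 [-0.74  0.9   1.46  0.59  1.68  2.04] 4.65171118351
[... 2102 characters left out ...]
2018e-30 | hold 30 -172.4 [ 0.28  0.23  1.86 -0.61  1.2  -2.7 ] 0.0016954664789116244 | 
hold 0 7.6 [-0.2   0.21  1.7  -0.    1.23 -0.33] 7.896312771987666e-32 | hold 0 -172.4 [-0.25  0.21  1.7   0.05  1.23  2.7 ] 0.002393409622324101 | 
hold -30 7.6 [ 0.24  0.22  1.83 -0.56  1.21  0.34] 3.802748675192596e-31 | hold -30 -172.4 [-0.53  0.4   1.59  0.41  1.49  2.38] 1.1947347828934593e-24 | 
hold -45 7.6 [ 0.41  0.32  1.9  -0.78  1.3   0.65] 1.148061171560616e-22 | hold -45 -172.4 [-0.62  0.53  1.55  0.54  1.64  2.26] 2.0309050998717765e-17 | 
hold -60 7.6 [ 0.52  0.46  1.95 -0.94  1.42  0.9 ] 3.200895567571586e-31 | hold -60 -172.4 [-0.68  0.67  1.53  0.65  1.79  2.17] 3.394204011145404e-20 |
```

```bash
python3 - <<'E'
s=open('kin.py').read().replace("d1,a1,L2,a3,L3,d6,a5=k","d1,a1,L2,a3,L3,d6,a5,b1,b5=k").replace("[a3,0,L3]","[a3,b1,L3]").replace("[a5,0,d6]","[a5,b5,d6]")
open('kin.py','w').write(s)
E
python3 - <<'E'
from h import *
from kin import *
P,R,s=cur()
D=[([-1.33398659e+00,2.76471492e-01,1.50586049e+00,0,1.36067657e+00,-.121],[.20127866,-.53822808,.24961874],5),
([-0.49,0.22,1.59,0,1.34,-.63],[.4999,-.1913,.25],1),([-.08,.09,1.62,0,1.43,.23],[.4697,.0326,.3015],1),
([-.5,.36,2.18,.93,1.04,-.86],[.4697,.0943,.1025],1),([-.33,.51,2.23,1.19,.87,-1.04],[.4907,.1627,.0308],1),(s['qpos'],P,5)]
k0=np.array([.3,0,.4,0,.4,.2,0,.03,.03])
f=lambda k:np.concatenate([w*(fk(q,k)[0]-p) for q,p,w in D]+[0.01*(k-k0)])
r=least_squares(f,k0);print(r.x.round(3),(f(r.x)[:18]*1000).round(1))
np.save('k.npy',r.x);k=r.x
for nm,p in(('place',(.509,-.161,.043)),('place hi',(.509,-.161,.15)),('hold',(.5,-.1,.2))):
    for t in(45,0,-30,-45,-60):
        for a in (7.6,7.6-180):
            print(nm,t,a,*ik(p,tgt(a,t),k), end=' | ')
        print()
E
```

```text
[ 0.135  0.001  0.63   0.058  0.409  0.349 -0.01   0.073 -0.004] [-0.3 -0.4  1.  -0.1  3.3 -2.2 -0.2 -0.7 -1.9 -3.4  1.9 -2.3  2.1 -0.3
  1.8  0.4 -0.3 -0. ]
place 45 7.6 [-0.75  0.7   1.62  0.47  1.49 -1.08] 2.735858071188894e-20 | place 45 -172.4 [ 0.01  0.53  2.09 -1.18  0.86 -2.29] 8.508527800020486e-05 | 
place 0 7.6 [-0.44  0.42  1.89  0.    0.83 -0.57] 4.618861489126687e-30 | place 0 -172.4 [-0.44  0.42  1.89  0.    0.83  2.57] 1.8355289803318338e-17 | 
place -30 7.6 [-0.13  0.44  2.05 -0.86  0.69  0.42] 1.0576498676059205e-25 | place -30 -172.4 [-0.67  0.58  1.71  0.37  1.27  2.15] 1.702953203140839e-23 | 
place -45 7.6 [ 0.01  0.53  2.09 -1.18  0.86  0.85] 8.508527800024906e-05 | place -45 -172.4 [-0.75  0.7   1.62  0.47  1.49  2.06] 5.0526056511728296e-26 | 
place -60 7.6 [ 0.12  0.65  2.02 -1.18  1.11  0.97] 0.009722160072687395 | place -60 -172.4 [-0.8   0.83  1.54  0.55  1.69  2.  ] 6.3741576034116094e-27 | 
place hi 45 7.6 [-0.75  0.58  1.53  0.47  1.68 -0.99] 4.6992690643048544e-32 | place hi 45 -172.4 [ 0.02  0.35  2.   -1.01  0.98 -2.59] 1.1090807357314686e-25 | 
pla
[... 707 characters left out ...]
59186e-21 | hold 45 -172.4 [ 0.15  0.29  1.93 -0.89  1.14 -2.65] 1.1835863332618e-26 | 
hold 0 7.6 [-0.33  0.21  1.73 -0.    1.2  -0.47] 1.8983698457360887e-19 | hold 0 -172.4 [-0.33  0.21  1.73  0.    1.2   2.68] 6.68156716828969e-24 | 
hold -30 7.6 [ 0.    0.22  1.86 -0.6   1.07  0.16] 2.9433987340070122e-30 | hold -30 -172.4 [-0.6   0.36  1.62  0.38  1.53  2.32] 2.298345619983793e-16 | 
hold -45 7.6 [ 0.15  0.29  1.93 -0.89  1.14  0.5 ] 8.1413519512727695e-22 | hold -45 -172.4 [-0.69  0.47  1.58  0.51  1.7   2.23] 9.50020982178211e-19 | 
hold -60 7.6 [ 0.26  0.4   1.98 -1.11  1.28  0.78] 2.1057732825941157e-29 | hold -60 -172.4 [-0.74  0.59  1.56  0.62  1.85  2.16] 5.438574943552907e-21 |
```

The model now fits to a few mm. The best option is to spin about 155° about the tilted tool axis, ending at alpha = -172.4, t = -45. That lays the spacer flat with all joints well inside range.

Run:
```python
from h import *
from kin import *
k=np.load('k.npy')
P,R,s=cur()
G=tgt(-172.4,-45); rv=(R.inv()*G).as_rotvec(); print(np.degrees(rv))
for u in(0,.25,.5,.75,1):
    A=R*Ro.from_rotvec(rv*u); p=P+(np.array([.509,-.161,.16])-P)*u
    print(u,ik(p,A,k),A.as_matrix()[:,2].round(2))
row((.509,-.161,.16),-172.4,-45)
for t in (-30,-20,0): print('regrip',t,ik((.509,-.161,.043),tgt(7.6,t),k),ik((.45,-.12,.22),tgt(7.6,t+90),k))
```

```text
[  0.17060334 -25.99422986 160.09473938]
0 (array([-0.33,  0.24,  2.09,  0.93,  1.07, -0.6 ]), np.float64(1.3799775521862024e-20)) [ 0.22  0.67 -0.71]
0.25 (array([-0.44,  0.25,  1.98,  0.74,  1.17,  0.17]), np.float64(7.947937324146967e-29)) [ 0.16  0.61 -0.78]
0.5 (array([-0.54,  0.33,  1.84,  0.59,  1.33,  0.87]), np.float64(1.2289627162854153e-20)) [ 0.05  0.59 -0.8 ]
0.75 (array([-0.64,  0.44,  1.68,  0.5 ,  1.51,  1.53]), np.float64(1.470111193171256e-25)) [-0.05  0.63 -0.78]
1 (array([-0.75,  0.57,  1.52,  0.47,  1.69,  2.16]), np.float64(1.5153426340481307e-21)) [-0.09  0.7  -0.71]
row [-223.5, 117.3, -203.8] [0.2, -26.0, 160.1] min rows 15.2
regrip -30 (array([-0.13,  0.44,  2.05, -0.86,  0.69,  0.42]), np.float64(1.0576498676059205e-25)) (array([-0.82,  0.54,  1.61,  0.56,  1.89, -1.03]), np.float64(1.074358264867028e-20))
regrip -20 (array([-0.24,  0.41,  2.01, -0.54,  0.67,  0.05]), np.float64(1.5940406921346884e-21)) (array([-0.84,  0.62,  1.61,  0.61,  1.99, -1.07]), np.float64(1.5181760857104474e-19))
regrip 0 (array([-0.44,  0.42,  1.89,  0.  ,  0.83, -0.57]), np.float64(4.618861489126687e-30)) (array([-0.86,  0.79,  1.63,  0.71,  2.16, -1.13]), np.float64(7.446161946802809e-20))
```

```bash
python3 -m jog '[-14,7,-13,0,-1.6,10,-28,15,-25,0,-3.2,20,-42,22,-38,0,-4.9,30,-56,29,-51,0,-6.5,40,-70,37,-64,0,-8.1,50,-84,44,-76,0,-9.7,60,-98,51,-89,0,-11.4,70,-112,59,-102,0,-13,80,-112,59,-102,0,-13,80]'
python3 -c "
from h import *
st();row((.509,-.161,.16),-172.4,-45)"
```

```text
clock: 6.15
position: [0.4996, -0.0, 0.1624]
ee_rot: [-0.313, 0.949, -0.044, 0.012]
contact_force: [-0.4, 0.2, -1.0]
width: 0.0455
t 6.15 p [ 0.4996 -0.      0.1624] q [-0.53  0.34  1.84  0.59  1.32  0.87] F [-0.4  0.2 -1. ] w 0.0455
tool y az -95.34 y elev -0.595 tilt 36.54
row [23.9, 129.5, -93.1] [0.2, -12.7, 79.8] min rows 7.6
```

```bash
python3 -m jog '[3,16,-12,0,-1.6,10,6,32,-23,0,-3.2,20,9,49,-35,0,-4.8,30,12,65,-47,0,-6.3,40,15,81,-58,0,-7.9,50,18,97,-70,0,-9.5,60,21,113,-81,0,-11.1,70,24,129.5,-93,0,-12.7,79.8,24,129.5,-93,0,-12.7,79.8,24,129.5,-93,0,-12.7,79.8]'
python3 - <<'E'
from h import *
import pickle
st();row((.509,-.161,.16),-172.4,-45)
for n in('wrist','scene','top'):
    im=get_image(n);save(n+'5',im['frame']);pickle.dump(im,open(n+'5.pkl','wb'))
E
```

```text
clock: 7.4
position: [0.5085, -0.1585, 0.1618]
ee_rot: [-0.252, 0.697, -0.607, -0.288]
contact_force: [-0.7, -0.1, -1.0]
width: 0.0457
t 7.4 p [ 0.5085 -0.1585  0.1618] q [-0.74  0.56  1.53  0.47  1.69  2.16] F [-0.7 -0.1 -1. ] w 0.0457
tool y az -172.15 y elev -0.002 tilt 44.94
row [3.0, -0.2, -0.5] [0.1, -0.1, 0.3] min rows 0.0
```

View pics/wrist5.png

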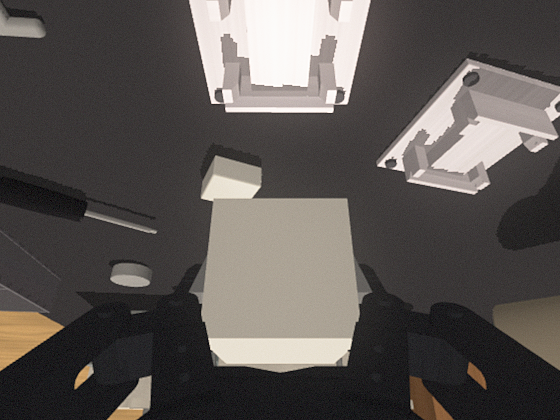

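View pics/scene5.png

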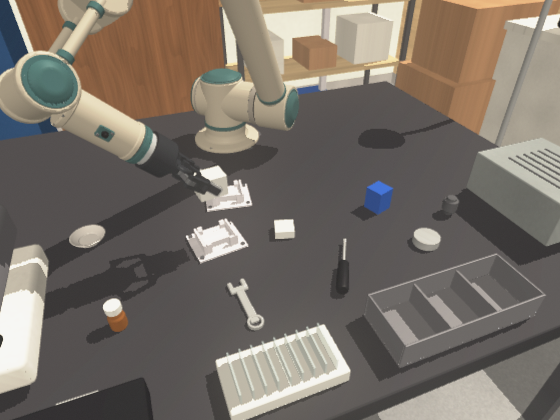

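View pics/top5.png

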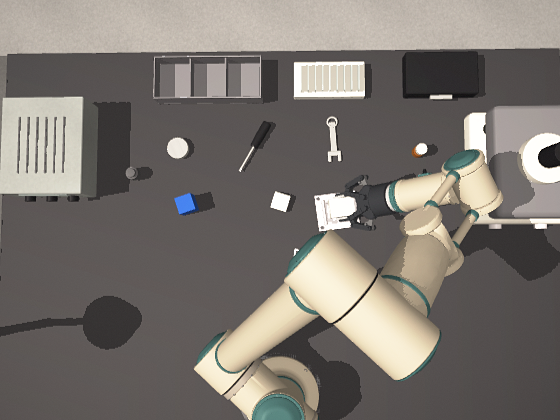

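The spacer hasn't moved in the grip: it shows the same outline (210..348, 198..365) as at pick. It lies level above nest A. I lower it in two steps.

```bash
python3 -c "
from h import *
row((.509,-.161,.07),-172.4,-45)"
python3 -m jog '[-20,0,20,0,0,0.3,-40,0,40,0,0,0.3,-55,0,58,0,0,0.3,-60.5,0,64,0,0,0.3,-60.5,0,64,0,0,0.3,-60.5,0,64,0,0,0.3]'
python3 -c "
from h import *
st();row((.509,-.161,.044),-172.4,-45)
im=get_image('scene');f=im['frame'];save('s6',cv2.resize(f[150:280,130:310],None,fx=4,fy=4,interpolation=cv2.INTER_CUBIC))
im=get_image('top');f=im['frame'];save('t6',cv2.resize(f[170:250,290:410],None,fx=6,fy=6,interpolation=cv2.INTER_CUBIC))"
```

```text
row [66.9, 0.1, 63.8] [0.1, -0.1, 0.2] min rows 1.5
clock: 8.3
position: [0.4976, -0.0734, 0.1594]
ee_rot: [-0.25, 0.695, -0.61, -0.287]
contact_force: [-0.5, 0.3, -1.0]
width: 0.0452
t 8.3 p [ 0.4976 -0.0734  0.1594] q [-0.65  0.49  1.68  0.52  1.58  2.2 ] F [-0.5  0.3 -1. ] w 0.0452
tool y az -172.53 y elev 0.002 tilt 44.76
row [144.0, -0.2, 19.8] [-0.0, -0.2, -0.2] min rows 2.3
```

View pics/s6.png

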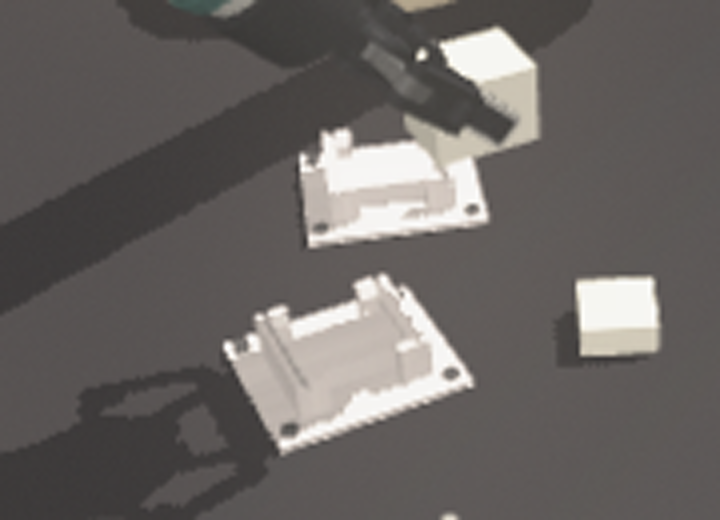

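View pics/t6.png

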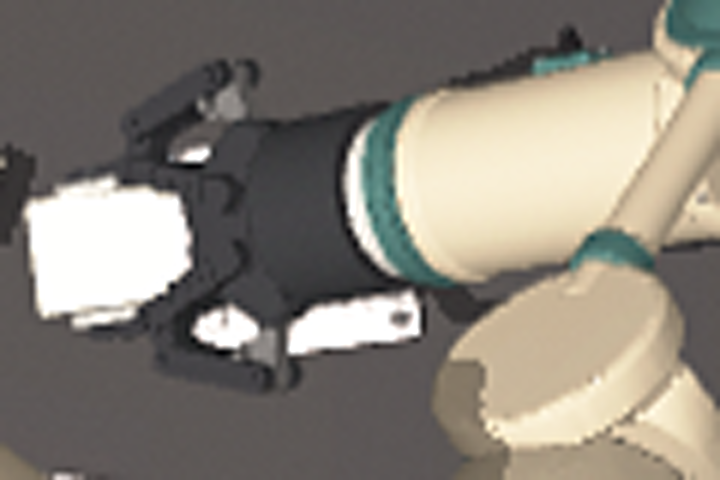

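I had the sign of tool x wrong, so it moved sideways in the air instead of down. Nothing was touched. I correct that from the computed rows, going to above the pocket first.

```bash
python3 -c "
from h import *
row((.509,-.161,.085),-172.4,-45)"
```

```text
row [115.0, -0.2, -9.4] [0.0, -0.2, -0.2] min rows 1.8
```

```bash
python3 -m jog '[30,0,-35,0,-0.2,-0.2,60,0,-60,0,-0.2,-0.2,90,0,-30,0,-0.2,-0.2,115,0,-9,0,-0.2,-0.2,115,0,-9,0,-0.2,-0.2,115,0,-9,0,-0.2,-0.2]'
python3 -c "
from h import *
st();row((.509,-.161,.044),-172.4,-45)
im=get_image('scene');f=im['frame'];save('s7',cv2.resize(f[150:280,130:310],None,fx=4,fy=4,interpolation=cv2.INTER_CUBIC))
im=get_image('top');f=im['frame'];save('t7',cv2.resize(f[170:250,290:410],None,fx=6,fy=6,interpolation=cv2.INTER_CUBIC))
print(quads(im,(290,170,410,250),235,.108))"
```

```text
clock: 9.15
position: [0.5089, -0.1602, 0.0856]
ee_rot: [-0.252, 0.695, -0.608, -0.288]
contact_force: [0.1, 0.6, -1.0]
width: 0.0451
t 9.15 p [ 0.5089 -0.1602  0.0856] q [-0.74  0.65  1.6   0.47  1.55  2.1 ] F [ 0.1  0.6 -1. ] w 0.0451
tool y az -172.39 y elev -0.0 tilt 45.04
row [30.0, -0.0, 28.8] [-0.0, 0.0, 0.0] min rows 0.7
(((506.24066162109375, -143.50904846191406), (81.90652465820312, 91.91349792480469), 7.771510601043701), 543.5)
```

View pics/s7.png

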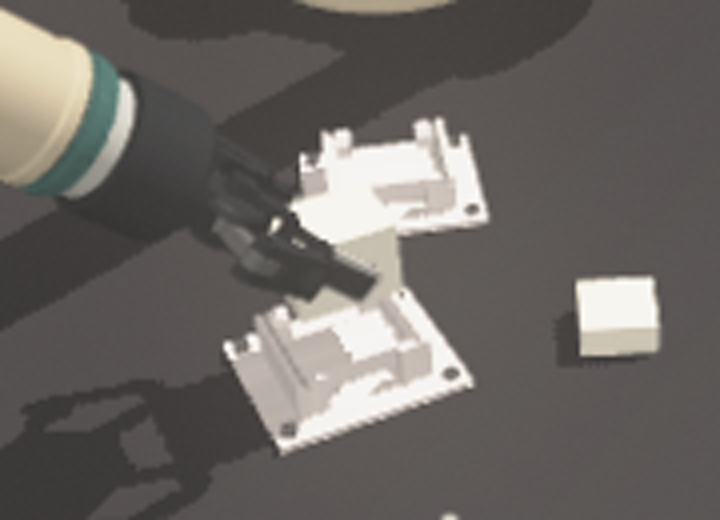

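View pics/t7.png

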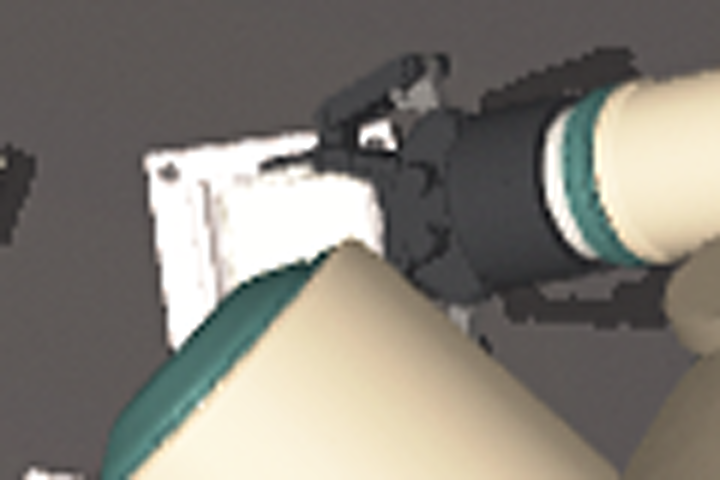

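The spacer is over the pocket and square to it. Lowering.

```bash
python3 -m jog '[8,0,7,0,0,0,14,0,13,0,0,0,20,0,19,0,0,0,23,0,22,0,0,0,23,0,22,0,0,0]'
python3 -c "
from h import *
st();row((.509,-.161,.0435),-172.4,-45)"
```

```text
clock: 9.88
position: [0.5083, -0.1604, 0.0525]
ee_rot: [-0.252, 0.695, -0.608, -0.289]
contact_force: [-0.4, 0.3, -0.6]
width: 0.0454
t 9.88 p [ 0.5083 -0.1604  0.0525] q [-0.74  0.69  1.62  0.47  1.5   2.07] F [-0.4  0.3 -0.6] w 0.0454
tool y az -172.37 y elev 0.001 tilt 45.08
row [6.9, -0.6, 5.8] [0.1, 0.1, -0.0] min rows 0.1
```

```bash
python3 -m jog '[3,0,2,0,0,0,5,-0.5,4,0,0,0,6.5,-0.5,5.5,0,0,0,6.5,-0.5,5.5,0,0,0,6.5,-0.5,5.5,0,0,0]'
python3 -c "
from h import *
st();row((.509,-.161,.0435),-172.4,-45)"
```

```text
clock: 10.5
position: [0.5091, -0.1612, 0.0445]
ee_rot: [-0.252, 0.695, -0.608, -0.288]
contact_force: [0.1, -0.2, -1.5]
width: 0.0457
t 10.5 p [ 0.5091 -0.1612  0.0445] q [-0.74  0.7   1.62  0.47  1.49  2.06] F [ 0.1 -0.2 -1.5] w 0.0457
tool y az -172.37 y elev 0.001 tilt 45.03
row [0.6, 0.0, 0.8] [0.0, 0.0, -0.0] min rows 0.0
```

```bash
python3 -m jog '[1,0,1,0,0,0,1.6,0,1.6,0,0,0,1.6,0,1.6,0,0,0]'
python3 -c "
from h import *
st()"
```

```text
clock: 10.88
position: [0.5091, -0.1612, 0.044]
ee_rot: [-0.253, 0.695, -0.608, -0.289]
contact_force: [-0.2, -2.8, 7.4]
width: 0.0454
t 10.88 p [ 0.5091 -0.1612  0.044 ] q [-0.74  0.7   1.62  0.47  1.49  2.06] F [-0.2 -2.8  7.4] w 0.0454
tool y az -172.37 y elev -0.0 tilt 45.11
```

It is on the floor (7 N up at z = 0.044). Releasing.

```bash
python3 -m jog '[0,0,0,0,0,0,0,0,0,0,0,0,0,0,0,0,0,0,0,0,0,0,0,0,0,0,0,0,0,0,0,0,0,0,0,0]' 0
python3 - <<'E'
from h import *
st()
im=get_image('scene');f=im['frame'];save('s8',cv2.resize(f[150:280,130:310],None,fx=4,fy=4,interpolation=cv2.INTER_CUBIC))
im=get_image('wrist');save('w8',im['frame'])
E
```

```text
clock: 11.62
position: [0.509, -0.1612, 0.0421]
ee_rot: [-0.252, 0.695, -0.608, -0.288]
contact_force: [0.0, -0.0, 0.4]
width: 0.0853
t 11.62 p [ 0.509  -0.1612  0.0421] q [-0.74  0.7   1.62  0.47  1.48  2.06] F [ 0.  -0.   0.4] w 0.0853
tool y az -172.37 y elev 0.001 tilt 45.03
```

View pics/s8.png

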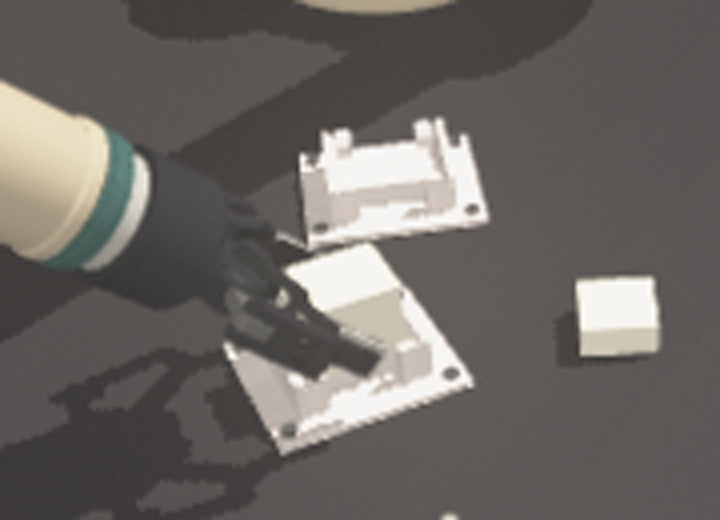

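View pics/w8.png

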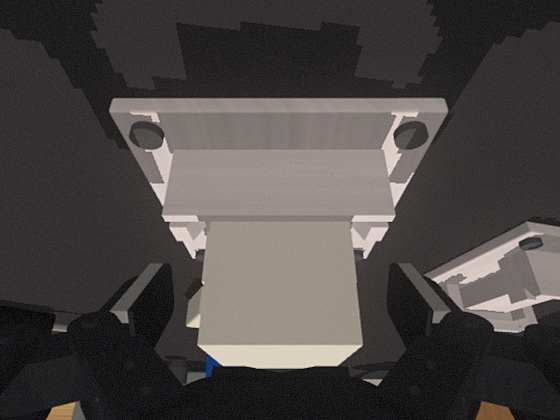

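The spacer lies in the pocket between the open fingers, its end face framed by the end wall at wrist (280,215). I back off along the tool axis and inspect.

```bash
python3 -m jog '[0,0,-20,0,0,0,0,0,-60,0,0,0,0,0,-110,0,0,0,0,0,-160,0,0,0,0,0,-160,0,0,0]'
python3 - <<'E'
from h import *
from kin import *
st(); k=np.load('k.npy')
P,R,s=cur()
p1=np.array([.50,-.20,.27]);G=tgt(7.6,0);rv=(R.inv()*G).as_rotvec();print(np.degrees(rv))
for u in(0,.25,.5,.75,1): print(ik(P+(p1-P)*u,R*Ro.from_rotvec(rv*u),k),(R*Ro.from_rotvec(rv*u)).as_matrix()[:,2].round(2))
row(p1,7.6,0)
E
```

```text
clock: 12.35
position: [0.5253, -0.2765, 0.1572]
ee_rot: [-0.252, 0.696, -0.609, -0.285]
contact_force: [-0.3, 0.7, -0.6]
width: 0.0853
t 12.35 p [ 0.5253 -0.2765  0.1572] q [-0.84  0.68  1.31  0.42  1.82  2.13] F [-0.3  0.7 -0.6] w 0.0853
tool y az -172.49 y elev -0.004 tilt 44.69
[ 68.43273818   0.3458841  166.47642073]
(array([-0.84,  0.68,  1.29,  0.42,  1.83,  2.13]), np.float64(1.4699532822038482e-22)) [-0.09  0.7  -0.71]
(array([-0.94,  0.5 ,  1.56,  0.59,  1.57,  2.7 ]), np.float64(0.0034985880201482966)) [ 0.19  0.63 -0.75]
(array([-0.88,  0.3 ,  1.7 ,  0.55,  1.3 , -2.7 ]), np.float64(4.7602795524879565e-06)) [ 0.33  0.4  -0.86]
(array([-0.71,  0.17,  1.71,  0.3 ,  1.17, -1.67]), np.float64(7.810918271593819e-19)) [ 0.25  0.14 -0.96]
(array([-0.51,  0.21,  1.55,  0.  ,  1.39, -0.64]), np.float64(3.390005676756023e-25)) [-0.  0. -1.]
row [-135.7, 14.7, -24.6] [68.4, 0.3, 166.5] min rows 16.8
```

The direct turn runs into the joint 6 limit, so I go the other way via alpha = -82.

Run:
```python
from h import *
from kin import *
k=np.load('k.npy')
P,R,s=cur()
p1=np.array([.50,-.25,.26]);G=tgt(-82.4,0);rv=(R.inv()*G).as_rotvec()
for u in(.25,.5,.75,1): print(ik(P+(p1-P)*u,R*Ro.from_rotvec(rv*u),k),(R*Ro.from_rotvec(rv*u)).as_matrix()[:,2].round(2))
row(p1,-82.4,0)
```

```text
(array([-0.76,  0.61,  1.27,  0.27,  1.81,  1.82]), np.float64(2.660111281445014e-26)) [-0.19  0.54 -0.82]
(array([-0.68,  0.5 ,  1.31,  0.14,  1.72,  1.5 ]), np.float64(2.2130091581940944e-27)) [-0.21  0.35 -0.91]
(array([-0.62,  0.38,  1.4 ,  0.05,  1.57,  1.18]), np.float64(9.777344474546375e-31)) [-0.14  0.16 -0.98]
(array([-0.59,  0.25,  1.52,  0.  ,  1.37,  0.85]), np.float64(8.580149084253103e-21)) [ 0. -0. -1.]
row [-93.4, 21.3, -52.3] [-35.1, 34.8, -85.0] min rows 9.2
```

```bash
python3 -m jog '[-93,21,-52,-35,35,-85,-93,21,-52,-35,35,-85,-93,21,-52,-35,35,-85,-93,21,-52,-35,35,-85,-93,21,-52,-35,35,-85,-93,21,-52,-35,35,-85,-93,21,-52,-35,35,-85,-93,21,-52,-35,35,-85,-93,21,-52,-35,35,-85,-93,21,-52,-35,35,-85]'
python3 -c "
from h import *
st();row((.50,-.21,.25),7.6,0)"
```

```text
clock: 13.6
position: [0.4979, -0.2453, 0.2572]
ee_rot: [-0.003, 0.998, 0.067, -0.001]
contact_force: [0.0, -0.5, 0.5]
width: 0.085
t 13.6 p [ 0.4979 -0.2453  0.2572] q [-0.59  0.24  1.53  0.    1.37  0.85] F [ 0.  -0.5  0.5] w 0.085
tool y az -82.29 y elev -0.006 tilt 0.37
row [6.8, -34.6, 7.4] [-0.4, -0.2, -89.9] min rows 8.4
```

```bash
python3 -m jog '[7,-35,7,0,0,-90,7,-35,7,0,0,-90,7,-35,7,0,0,-90,7,-35,7,0,0,-90,7,-35,7,0,0,-90,7,-35,7,0,0,-90,7,-35,7,0,0,-90,7,-35,7,0,0,-90,7,-35,7,0,0,-90,7,-35,7,0,0,-90]'
python3 - <<'E'
from h import *
import pickle
st()
im=get_image('wrist');save('w9',im['frame']);pickle.dump(im,open('w9.pkl','wb'))
im=get_image('scene');f=im['frame'];save('s9',cv2.resize(f[150:280,130:310],None,fx=4,fy=4,interpolation=cv2.INTER_CUBIC));pickle.dump(im,open('s9.pkl','wb'))
E
```

```text
clock: 14.85
position: [0.5017, -0.2117, 0.25]
ee_rot: [-0.003, 0.659, 0.752, 0.001]
contact_force: [-0.6, -0.7, -0.4]
width: 0.0852
t 14.85 p [ 0.5017 -0.2117  0.25  ] q [-0.53  0.23  1.57  0.    1.35 -0.66] F [-0.6 -0.7 -0.4] w 0.0852
tool y az 7.51 y elev -0.002 tilt 0.38
```

View pics/w9.png

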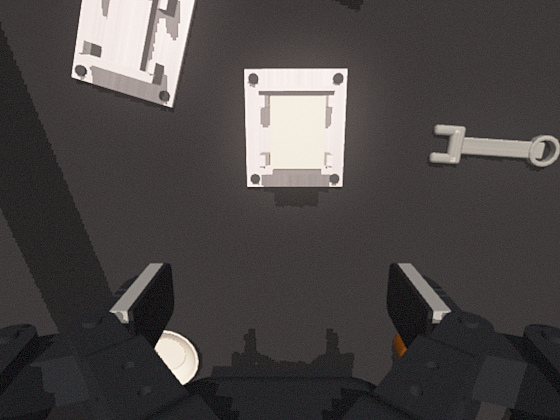

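View pics/s9.png

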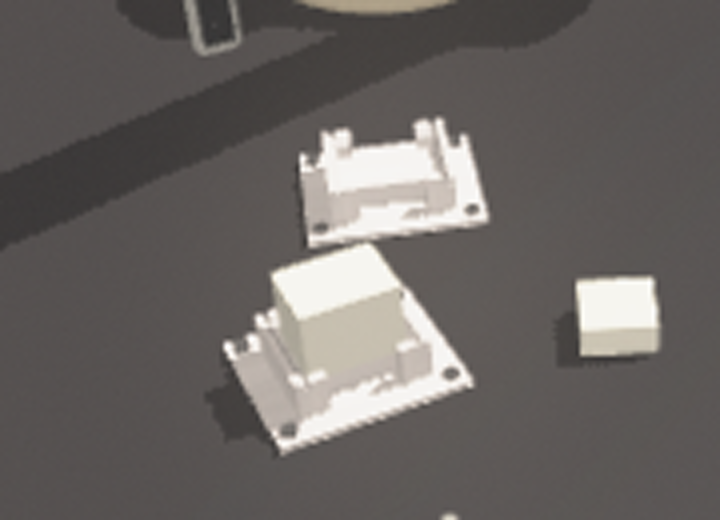

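The spacer sits square in the pocket, with its top face at wrist (298,132). I check its height and centring numerically.

Run:
```python
from h import *
import pickle
im=pickle.load(open('w9.pkl','rb'));f=im['frame'].astype(int)
print(f[132,250:345:8].tolist())
d=f[:,:,0]-f[:,:,2]; 
m=((d>22)&(f.min(2)>150)).astype(np.uint8); m[:, :255]=0; m[:,345:]=0; m[:75]=0;m[180:]=0
m=cv2.medianBlur(m,3)
c=max(cv2.findContours(m,0,1)[0],key=cv2.contourArea);p=c[:,0].astype(float)
for z in(.066,):
    P=ray(im,p,z)[:,:2]*1000; print(z,cv2.minAreaRect(P.astype(np.float32)))
r=cv2.minAreaRect(p.astype(np.float32));print(r)
# scene: corners of top face vs. prediction
S=pickle.load(open('s9.pkl','rb'))
a=np.radians(7.6);X=np.array([np.cos(a),np.sin(a)]);Y=np.array([-X[1],X[0]])
q=[np.r_[np.array([.509,-.161])+sx*.023*X+sy*.030*Y,.066] for sx,sy in((1,1),(1,-1),(-1,-1),(-1,1))]
print((proj(S,q)-[130,150])*4)
```

```text
[[242, 233, 230], [245, 237, 234], [243, 234, 231], [244, 239, 226], [244, 237, 226], [244, 237, 227], [243, 236, 226], [245, 238, 227], [244, 238, 225], [243, 236, 225], [243, 235, 231], [242, 234, 231]]
0.066 ((529.3897705078125, -134.66529846191406), (0.8259838819503784, 1.5888780355453491), 9.425259590148926)
((326.5, 104.0), (2.0, 1.0), 90.0)
[[402.17588868 282.76741354]
 [299.84658204 316.27928529]
 [271.45494826 270.7846113 ]
 [370.94229218 239.51680611]]
```

Run:
```python
from h import *
import pickle
im=pickle.load(open('w9.pkl','rb'));f=cv2.GaussianBlur(im['frame'],(5,5),0).astype(int)
d=f[:,:,0]-f[:,:,2]
for th in(14.5,16):
    m=((d>th)&(f.min(2)>190)).astype(np.uint8); k=np.zeros_like(m);k[75:180,255:345]=1;m*=k
    m=cv2.morphologyEx(m,cv2.MORPH_OPEN,np.ones((5,5)))
    c=max(cv2.findContours(m,0,1)[0],key=cv2.contourArea);p=c[:,0].astype(float)
    print(th,cv2.minAreaRect((ray(im,p,.066)[:,:2]*1000).astype(np.float32)))
print([ (z,np.round(ray(im,[[271,132],[327,132]],z)[:,:2]*1000,1).tolist()) for z in (.066,)])
row((.505,-.13,.16),7.6,-25)
```

```text
14.5 ((508.9140319824219, -161.01565551757812), (46.68008041381836, 59.511383056640625), 7.531439304351807)
16 ((508.923095703125, -161.02017211914062), (46.612518310546875, 59.54646301269531), 7.469366550445557)
[(0.066, [[486.7, -163.2], [533.5, -157.0]])]
row [80.1, 14.1, 90.7] [-0.1, -25.3, -0.0] min rows 2.4
```

The top face measures 46.6 x 59.5 mm at z = 66 mm, centred at (508.9, -161.0) with yaw 7.5°. So it is bedded flat and within 0.5 mm. Now the fresh grip from t = -25.

```bash
python3 -c "
from h import *
row((.5034,-.119,.134),7.6,-25)"
```

```text
row [91.1, 14.0, 116.7] [-0.1, -25.3, -0.0] min rows 2.4
```

```bash
python3 -m jog '[45,7,20,0,-10,0,91,14,60,0,-20,0,91,14,117,0,-25.3,0,91,14,117,0,-25.3,0,91,14,117,0,-25.3,0]'
python3 -c "
from h import *
st();row((.509,-.161,.043),7.6,-25)"
```

```text
clock: 15.58
position: [0.5054, -0.1198, 0.1358]
ee_rot: [0.164, 0.643, 0.735, -0.142]
contact_force: [0.5, -1.4, 0.9]
width: 0.0851
t 15.57 p [ 0.5054 -0.1198  0.1358] q [-0.09  0.28  1.91 -0.54  0.92  0.1 ] F [ 0.5 -1.4  0.9] w 0.0851
tool y az 7.66 y elev 0.002 tilt -25.08
row [2.0, -2.1, 101.6] [0.1, 0.1, 0.0] min rows 1.6
```

```bash
python3 -m jog '[2,-2,30,0,0,0,2,-2,60,0,0,0,2,-2,85,0,0,0,2,-2,101,0,0,0,2,-2,101,0,0,0,2,-2,101,0,0,0]'
python3 - <<'E'
from h import *
st();row((.509,-.161,.043),7.6,-25)
im=get_image('wrist');save('w10',im['frame'])
E
```

```text
clock: 16.32
position: [0.508, -0.1607, 0.0433]
ee_rot: [0.164, 0.643, 0.734, -0.142]
contact_force: [0.1, -0.2, -0.2]
width: 0.0854
t 16.32 p [ 0.508  -0.1607  0.0433] q [-0.17  0.41  2.01 -0.68  0.69  0.22] F [ 0.1 -0.2 -0.2] w 0.0854
tool y az 7.6 y elev 0.002 tilt -25.1
row [-0.3, 0.9, 0.5] [0.1, 0.1, -0.1] min rows 0.0
```

View pics/w10.png

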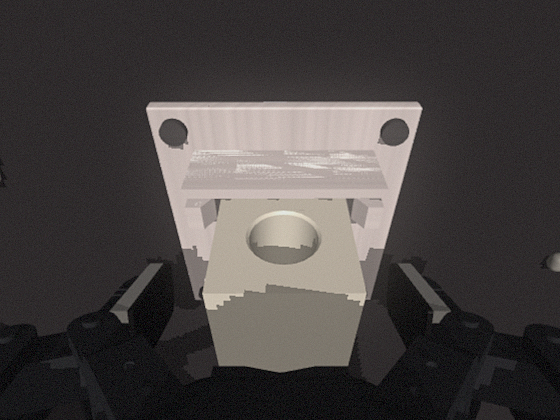

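The hole faces nest +y, at wrist (284,240). As predicted, t must go from -25 to +65 to bring it up. Closing and lifting.

```bash
python3 -m jog '[0,1,0,0,0,0,0,1,0,0,0,0,0,1,0,0,0,0,0,1,0,0,0,0,0,1,0,0,0,0,0,1,0,0,0,0]' 1 70
python3 -c "
from h import *
st();row((.509,-.161,.22),7.6,-25)"
```

```text
clock: 17.12
position: [0.5084, -0.1596, 0.0426]
ee_rot: [0.164, 0.643, 0.735, -0.142]
contact_force: [-0.6, 3.6, 5.4]
width: 0.0453
t 17.12 p [ 0.5084 -0.1596  0.0426] q [-0.17  0.41  2.01 -0.68  0.69  0.22] F [-0.6  3.6  5.4] w 0.0453
tool y az 7.68 y elev 0.001 tilt -25.06
row [-76.4, 0.6, -160.1] [0.1, 0.1, 0.1] min rows 2.8
```

```bash
python3 -m jog '[-6,0,-13,0,0,0,-19,0,-40,0,0,0,-38,0,-80,0,0,0,-57,0,-120,0,0,0,-76,0,-160,0,0,0,-76,0,-160,0,0,0]'
python3 - <<'E'
from h import *
from kin import *
k=np.load('k.npy')
st();P,R,s=cur()
p1=np.array([.48,-.12,.22])
for t in(-25,5,35,65): print(ik(P+(p1-P)*(t+25)/90,tgt(7.6,t),k))
row(p1,7.6,65)
E
```

```text
clock: 17.88
position: [0.5101, -0.1614, 0.2237]
ee_rot: [0.167, 0.643, 0.734, -0.141]
contact_force: [-1.0, 0.9, -1.0]
width: 0.0455
t 17.88 p [ 0.5101 -0.1614  0.2237] q [-0.18  0.19  1.78 -0.48  1.07 -0.1 ] F [-1.   0.9 -1. ] w 0.0455
tool y az 7.67 y elev 0.008 tilt -25.19
(array([-0.18,  0.19,  1.79, -0.48,  1.07, -0.1 ]), np.float64(2.226471312208864e-30))
(array([-0.47,  0.23,  1.64,  0.07,  1.32, -0.62]), np.float64(1.2806531350513689e-30))
(array([-0.69,  0.39,  1.55,  0.4 ,  1.66, -0.88]), np.float64(2.5614209752642918e-23))
(array([-0.8 ,  0.61,  1.55,  0.62,  1.95, -1.01]), np.float64(6.794680843798168e-31))
row [42.2, -24.3, -16.0] [0.4, 90.2, 0.2] min rows 8.4
```

```bash
python3 -m jog '[4,-2,-2,0,9,0,8,-5,-3,0,18,0,13,-7,-5,0,27,0,17,-10,-6,0,36,0,21,-12,-8,0,45,0,25,-14,-10,0,54,0,29,-17,-11,0,63,0,34,-19,-13,0,72,0,38,-22,-14,0,81,0,42,-24,-16,0,90.2,0]'
python3 -m jog '[0,0,0,0,0,0,0,0,0,0,0,0]'
python3 - <<'E'
from h import *
st();P,R,s=cur()
row(P,7.6,65)
for n in('wrist','scene'):
    im=get_image(n);save(n+'11',im['frame'])
E
```

```text
clock: 19.12
position: [0.4781, -0.1202, 0.2151]
ee_rot: [-0.407, 0.554, 0.633, 0.356]
contact_force: [-0.3, 0.7, -1.6]
width: 0.045
clock: 19.38
position: [0.4784, -0.1197, 0.2159]
ee_rot: [-0.405, 0.555, 0.635, 0.354]
contact_force: [-0.8, -0.1, -1.5]
width: 0.0451
t 19.38 p [ 0.4784 -0.1197  0.2159] q [-0.79  0.61  1.57  0.62  1.93 -1.02] F [-0.8 -0.1 -1.5] w 0.0451
tool y az 7.66 y elev -0.0 tilt 65.05
row [0.0, 0.0, 0.0] [-0.1, -0.0, 0.0] min rows 0.0
```

View pics/wrist11.png

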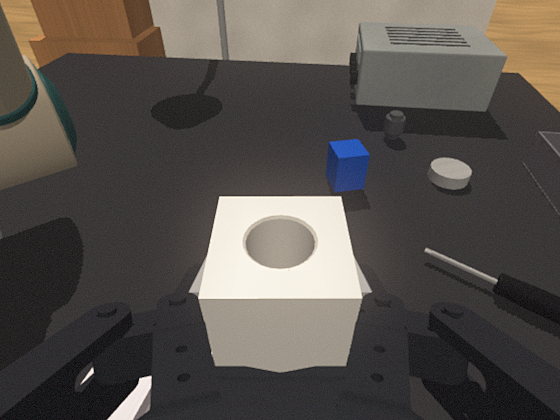

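View pics/scene11.png

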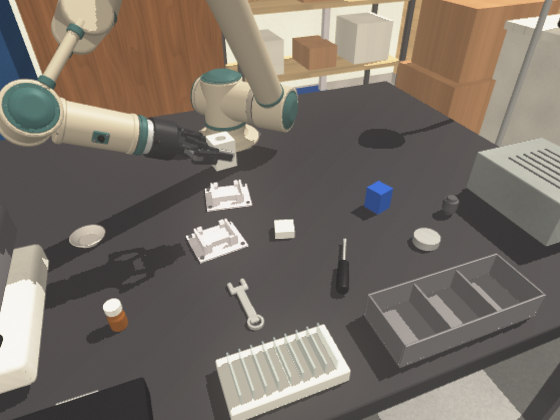

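The hole is up at wrist (281,242) and the spacer is clear of everything. One numeric check of how level the face is, then I wait for stillness.

```bash
python3 -m jog '[0,0,0,0,0,0,0,0,0,0,0,0,0,0,0,0,0,0]'
python3 - <<'E'
from h import *
im=get_image('wrist');P=ray(im,[[219,197],[341,197],[357,297],[203,297]],.246)
print((P*1000).round(1)[:,:2].tolist(),[round(1000*np.linalg.norm(P[i]-P[i-1]),1) for i in range(4)])
o=np.array([[-23,-23,0],[23,-23,0],[23,23,0],[-23,23,0]],float)
ok,rv,tv=cv2.solvePnP(o,np.array([[203,297],[357,297],[341,197],[219,197]],float),np.array(im['camera_matrix']),None)
R,_=cv2.Rodrigues(np.array(im['rvec'],float));print('face normal',R.T@cv2.Rodrigues(rv)[0][:,2])
t0=cv2.imread('pics/top0.png');im=get_image('top');save('top12',im['frame']);st()
print(get_state()['qd'].round(3))
for n,b in(('stub',(268,185,298,216)),):print(quads(im,b,200,.022))
E
```

```text
clock: 19.85
position: [0.4784, -0.1196, 0.2163]
ee_rot: [-0.405, 0.555, 0.635, 0.354]
contact_force: [0.1, -1.2, -2.1]
width: 0.0454
[[452.4, -102.0], [497.6, -96.0], [502.3, -140.5], [459.8, -146.2]] [np.float64(44.8), np.float64(45.6), np.float64(44.8), np.float64(42.9)]
face normal [ 0.00386185 -0.03018464  0.99953688]
t 19.95 p [ 0.4783 -0.1198  0.216 ] q [-0.79  0.61  1.57  0.62  1.93 -1.02] F [-0.2 -0.3 -1.4] w 0.0457
tool y az 7.66 y elev -0.0 tilt 65.13
[-0.003  0.005  0.001 -0.    -0.001 -0.001]
(((533.754150390625, -0.9664955139160156), (44.179771423339844, 45.093727111816406), 71.59263610839844), 230.0)
```

View pics/top12.png

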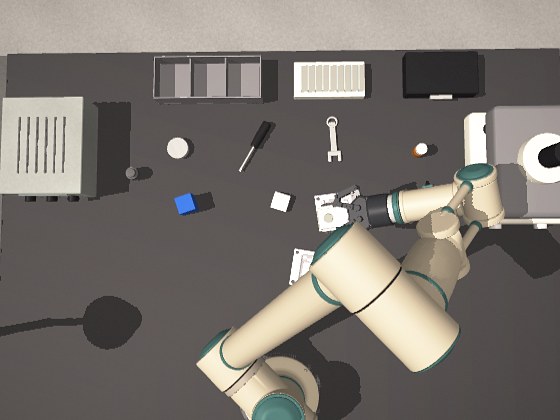

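The top view shows the stub, driver, wrench, tin, lens and vial at their starting pixels. The spacer is hole-up at (328,217), about 2° off vertical. Handing in.

```bash
python3 -c "
from h import *
print(sign_off());st()"
```

```text
the job is handed in; nothing more can be done
None
the job is handed in; nothing more can be done
```

I laid the spacer in the right-hand nest, let go of it, took a fresh grip and turned it hole-up. I handed the job in at about 20 s with it still held there; sign-off gives no verdict.

- **In the nest:** the top face measured 46.6 x 59.5 mm at the expected 66 mm height. It was centred within about 0.5 mm of the nest and 0.1° off square, with the fingers fully open and clear.
- **At the end:** the spacer's middle was about 21.6 cm above the bench and the hole about 2° from straight up. The fingers were closed on it at 45 mm with 70 N set, and the arm was still.
- **Other things:** the stub measured unchanged. The driver, wrench, tin, lens, vial and blue look-alike sit at the same pixels as at the start. The arm hid the dish in the last top view; it looked unmoved in the last scene view.
- **What went wrong:** I got the sign of one move wrong and the held spacer went about 8 cm sideways in free air. It touched nothing and I corrected it. My first arm model also fitted badly until I added a sideways offset.

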